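# Close up the loaded wedge press

## Robot

A 6-joint arm with a two-finger parallel gripper is mounted at the origin on the work surface. World frame = base frame: x ahead of the robot, y to its left, z up, the work surface at z = 0. Lengths are in m, angles in rad, forces in N, time in s.
With the tool pointing down it reaches from about 0.35 to 0.775 m from the base axis. Payload 7.3 kg.
Tool frame: the origin (TCP) lies at the centre of the arm's flange, where the gripper is bolted on; the fingertips stand 178 mm ahead of it and the grasp point (between the pads) lies 159 mm ahead of it; z points along the fingers, y is the line along which they close (so a half turn about z gives the same grasp; the last joint's range is limited). The gripper opens to 92 mm and grips with 3 to 60 N. Pads are 19 mm wide; open, the fingers measure 130 mm over their backs; the gripper's body (75 mm by 190 mm) begins 47 mm behind the grasp point.
Start: joints at [-1.325, 0.342, 1.524, -0, 1.275, -0.146], TCP at [0.2, -0.485, 0.405] pointing down, gripper open.
Joint ranges: [-2.53, 2.53], [-0.77, 2.02], [0.04, 2.7], [-1, 4.14], [0.28, 2.66], [-3.11, 3.11]. Speed limits (rad/s): [2.57, 2.57, 3.14, 3.14, 3.14, 3.14].

## Interface

Orientations are given as [roll, pitch, yaw] about the fixed x, y, z axes, in that order (R = Rz(yaw) Ry(pitch) Rx(roll)).
In Python, from cell import robot gives the robot as it stands.
- The arm moves only by the shell command python3 drive.py 'ROWS' [OPENING] [FORCE]. ROWS is a JSON list of rows, 1 to 8 of them, each of 6 numbers: dx, dy, dz in m, then a rotation vector rx, ry, rz in rad; each row shifts and turns the commanded pose from where the row before left it, along the tool's axes as they then stand; what a row does not reach is not made up. A row lasts 1/12 s, in which the tool goes at most 0.0417 m and 0.125 rad, less where a joint would pass 70% of its speed; a pose out of reach is approached as far as the arm can. OPENING is the finger opening in m, set as the command begins (- or left out keeps the last). The fingers move at their own pace and stop on an object; FORCE is the grip in N (left out, the last holds). Time passes only in rows, so rows that do not move let the fingers close. It prints the time, the measured TCP pose, the force, the opening and the grip force at its end.
- robot.observe(): the state, without advancing time (a new reading comes with each control period).
- robot.read_camera(name): name is "side" or "top"; returns a dict with "image" (480x640x3 uint8, red, green, blue), "fx", "fy", "cx", "cy" (pixels), "k1" (the pictures are not rectified: a ray, as slopes to the right and down, at radius r is drawn at 1 + k1 r^2 times it, then the intrinsics apply), "pose" (4x4, takes a point from camera to world coordinates). Camera axes: x right, y down, z forward; pixel columns grow to the right and rows downward; lengths in m; the calibration is good to about 2 mm. A picture is of the moment at which its call begins. There is no depth.
- robot.hand_in(): hands the job in; it is judged then, once.
The state is a dict: "time": time; "qpos": joint angles; "qvel": joint speeds; "joint_efforts": joint torques, N m; "tool_pos": TCP position; "tool_rot": TCP orientation; "contact_force": force on the tool from outside, world axes, zero at the start; "torque": the same for the moment, N m; "opening": finger opening in m; "grip_force": force on a finger pad.
Only numpy, scipy, OpenCV 4.12 (cv2) and the standard library are available. Lean on these libraries where they do the work, as an engineer would, in place of code of your own. Each camera call takes 0.05 s, during which the arm holds its last target. There are 200 camera calls.

## Task

Lay the dark wood-and-brass billet flat in the pocket of the tilted blue press, then swing the press's lid gently all the way down over it. Then take the hammer and tap the wooden wedge sideways through the keeper until it stops and sits tight, never moving the wedge by hand and never driving it before the lid is down, and lay the hammer back down on the bench clear of the press. Leave the anvil, power adapter, wooden case and steel plates where they are.

Things in the scene. Friction and masses are not known exactly. Their poses are not given: they have to be found in the camera images.
- press: Fixed blue steel press, base plate 200 x 190 mm. Origin: under its middle, on the bench; x points away from the side it is worked from, y to the left when looking along x, z up. Its bed (194 x 176 mm) is tilted 25 degrees: it faces up and towards -x, low edge at -x. Along the low edge: a keeper post in the middle and the wedge in its guide on the +y side.
- pocket (a point): Centre of the floor of the bed's shallow pocket, 62 mm above the bench over the press's origin. Frame tilted with the bed: x up the slope, y as the press's y, z out of the bed (25 degrees from vertical, leaning to the press's -x). Pocket 48 mm (x) by 138 mm (y), 10 mm deep, walls 8 mm thick. Hinge towers at x 58 to 82, y +-72 to +-84, up to z 50 mm.
- keeper (a point): Centre of the eye in the steel keeper post: x -80, y 0, z 54 mm in the pocket frame; axes as pocket. The post spans 36 mm in x and 20 mm in y, top at z 69 mm in the pocket frame; the eye (20 mm wide, 17 mm tall) runs through it along y. The wedge guide, a blue block with two low cheeks, stands at y 42 to 72 mm, 36 mm wide in x, up to z 59 mm.
- lid_hinge (a point): Middle of the lid's hinge axis, in the pocket frame at x 70, y 0, z 38 mm; the axis runs along y. Frame parallel to pocket.
- lid (a joint): Angle of the lid, rad: 0 shut (parallel to the bed, its underside 36 mm above the pocket floor), up to 2.2 open; starts about 1.75 to 2.1, roughly upright. Stiff, damped friction hinge (0.28 N m plus 0.12 N m s): it stays where it is left and must be pushed right down to 0.
- lid_edge (a point): On the lid's outer (upper when shut) face, midway along its plate's free edge: 124 mm from the hinge axis, 8 mm outside the plane through the axis. Bare aluminium plate 119 x 130 mm, 10 mm thick; two 13 mm wide prongs at y +-19.5 mm go on 42 mm past this edge and straddle the keeper when shut. Frame: x towards the hinge, y along it, z out of the outer face.
- wedge: Light wooden wedge, 95 mm long, sliding along the press's y at the low edge. Origin: centre of its thick end's face (22 mm wide, 28 mm tall), which looks to +y and is struck towards -y; axes as pocket. In the pocket frame: x -80, z 60 mm, y 125 to 137 at the start and 83 mm fully home, at a hard stop. About 5 N of friction; it stays where left. Move it only with the hammer.
- billet: Loose bar of dark wood with a brass middle layer, 40 mm (x) by 130 mm (y) by 34 mm tall (z), 0.2 to 0.42 kg; origin at the centre of its underside. Lies flat on the bench left or right of the press, the hammer on the other side; either end may go either way in the pocket.
- hammer: Bench hammer lying on its side, 0.32 kg. Origin on the underside; x along the handle to the head, y along the head. Handle axis 14 mm above the underside, 18 mm wide (y), 20 mm tall, x -70 to 66 mm; knob 24 x 28 mm from x -100 to -70. Dark steel head centred at x 80 mm, 28 mm across and tall, 80 mm long, a flat round 28 mm face at each end (y +-40 mm). Balance point about x 55 mm.
- anvil: Bystander: blue anvil stand with a small steel anvil, 60 x 110 mm (x, y), 72 mm tall, origin under its centre.
- adapter: Bystander: white power adapter with a plug, pins upward, 70 x 85 mm, 84 mm tall, origin under its centre.
- case: Bystander: open light wooden tool case, two shells side by side, 18 mm tall; covers x -71 to 23 mm and y +-75 mm of its origin.
- plates: Bystander: stack of two steel plates, 85 x 120 mm, 15 mm tall, origin under its centre.

How it is judged:
On the way, in this order (a step that is already met when the one before it is completed fails the run):
1. the billet lies in the pocket, let go, with the lid still open (z of billet in the frame of pocket between -0.004 and 0.005 m and x of billet in the frame of pocket between -0.01 and 0.01 m and y of billet in the frame of pocket between -0.01 and 0.01 m and angle between the y axis of billet and the y axis of pocket, either way round below 0.1 rad and angle between the z axis of billet and the z axis of pocket, either way round below 0.1 rad and value of joint lid above 1.2 rad and contact force between the fingers and billet below 0.5 N), for 0.2 s.
2. the lid is right down over the billet, the wedge not yet driven (z of billet in the frame of pocket between -0.004 and 0.005 m and x of billet in the frame of pocket between -0.01 and 0.01 m and y of billet in the frame of pocket between -0.01 and 0.01 m and angle between the y axis of billet and the y axis of pocket, either way round below 0.1 rad and angle between the z axis of billet and the z axis of pocket, either way round below 0.1 rad and value of joint lid below 0.06 rad and y of wedge in the frame of pocket above 0.11 m), for 0.2 s.
3. the wedge has been tapped home with the hammer (z of billet in the frame of pocket between -0.004 and 0.005 m and x of billet in the frame of pocket between -0.01 and 0.01 m and y of billet in the frame of pocket between -0.01 and 0.01 m and angle between the y axis of billet and the y axis of pocket, either way round below 0.1 rad and angle between the z axis of billet and the z axis of pocket, either way round below 0.1 rad and value of joint lid below 0.06 rad and y of wedge in the frame of pocket below 0.0855 m), for 0.2 s.
At the end, for the whole second after the job is handed in: Billet in the pocket (underside within 5 mm of its floor, 10 mm of centre each way, 0.1 rad), lid shut within 0.06 rad, wedge within 2.5 mm of its stop, hammer lying still and level on the bench not touching the press, bystanders within 20 mm of where they began (all of step 3 and height (world z) of hammer between -0.01 and 0.008 m and angle between hammer's own x axis and vertical between 1.47 and 1.67 rad and contact force between hammer and press below 0.1 N and linear speed of each of hammer, billet below 0.02 m/s and distance of each of anvil, adapter, case, plates from where it was at the start of the episode below 0.02 m).
It fails at once if the wedge is moved by the hand or arm instead of the hammer (contact force between any of the fingers, the arm and wedge above 1 N).
It fails at once if the wedge is driven while the lid is up (value of joint lid above 0.12 rad and y of wedge in the frame of pocket below 0.115 m).
It fails at once if the lid is slammed (faster than 4 rad/s) (velocity of joint lid below -4 rad/s).
It fails at once if a bystander is pushed more than 20 mm (distance of any of anvil, adapter, case, plates from where it was at the start of the episode above 0.02 m).
It also fails if it takes over 72 s, if anything falls off the work surface, if the arm or the gripper's body presses on something with over 40 N, if the wrist force passes 120 N, or if a joint passes its speed limit or range.

## Working session

There is one attempt and no reset: what is moved stays moved. The work goes in short steps, Python scripts to look and compute and a shell command to move; the robot and the scene stay as the last step left them, time stands still between calls to the robot, and variables do not carry over. Pictures are saved under pics/ and viewed, at most 10 in all, crops included, and the job is handed in when it is done.

```bash
ls; mkdir -p pics
python3 - <<'E'
from cell import robot
import cv2,numpy as np
o=robot.observe();print(o)
for n in("side","top"):
    c=robot.read_camera(n);cv2.imwrite(f"pics/{n}0.png",c["image"][...,::-1]);print(n,{k:c[k] for k in c if k!="image"})
E
```

```text
cell.py
drive.py
pics
{'time': 0.0, 'qpos': array([-1.32498755e+00,  3.42740359e-01,  1.52501295e+00,  3.55123285e-05,
        1.27540558e+00, -1.45980115e-01]), 'qvel': array([-0.00223188,  0.00057764, -0.00143587, -0.00071247, -0.0007055 ,
       -0.00201609]), 'joint_efforts': array([-4.90674047e-04, -4.31242311e+01, -2.44218081e+01,  7.19103660e-02,
        5.59554622e-02, -1.23572936e-04]), 'tool_pos': array([ 0.20046962, -0.4850764 ,  0.40403702]), 'tool_rot': array([-3.14004801e+00, -2.61425201e-04,  3.91778326e-01]), 'contact_force': array([-0.13620665, -0.57898906, -0.23290765]), 'torque': array([ 0.06591264, -0.02685588,  0.01310059]), 'grip_force': 0.0, 'opening': 0.0916780722775551}
side {'fx': 614.8222950847764, 'fy': 614.8222950847764, 'cx': 316.3585189583187, 'cy': 231.57112185639457, 'k1': -0.15238130185050608, 'pose': array([[-8.45747448e-01, -3.25933313e-01,  4.22467429e-01,
         5.43750582e-02],
       [-5.33583386e-01,  5.16387814e-01, -6.69800265e-01,
         8.16624671e-01],
       [ 1.53187255e-04, -7.91903467e-01, -6.10646277e-01,
         8.63261903e-01],
       [ 0.00000000e+00,  0.00000000e+00,  0.00000000e+00,
         1.00000000e+00]])}
top {'fx': 582.4395810593124, 'fy': 582.4395810593124, 'cx': 319.3919468020398, 'cy': 239.33274314093708, 'k1': -0.0015239573777612243, 'pose': array([[ 0.00447997, -0.99486248,  0.10113644,  0.42288259],
       [-0.99969653, -0.0069056 , -0.02364639,  0.01880416],
       [ 0.02422332, -0.10099981, -0.99459151,  1.47160168],
       [ 0.        ,  0.        ,  0.        ,  1.        ]])}
```
View pics/side0.png

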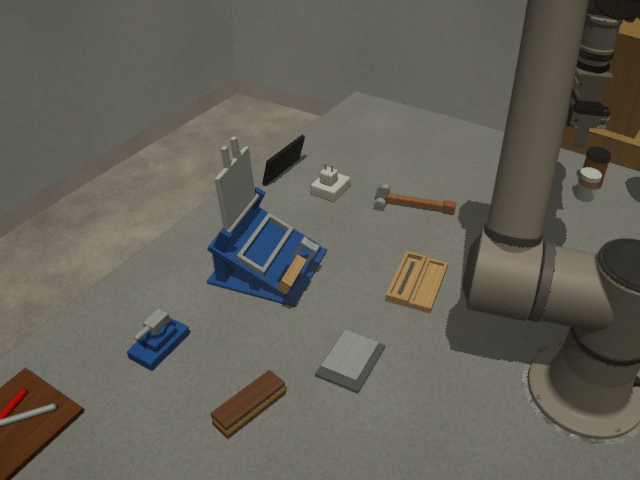

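View pics/top0.png

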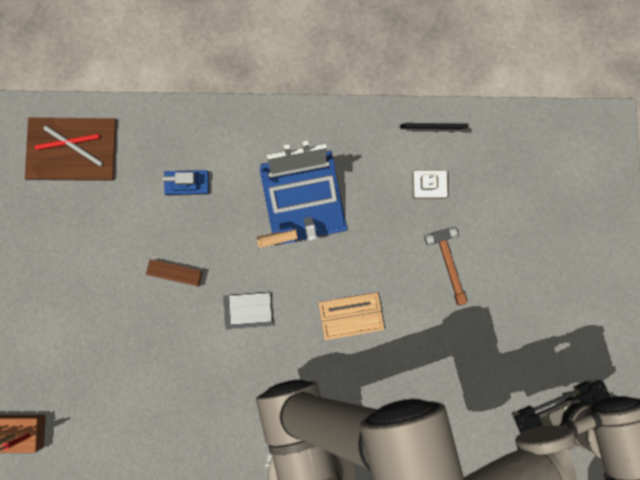

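Create h.py:
```python
import numpy as np,cv2
from cell import robot
from scipy.spatial.transform import Rotation as R
def cam(n): return robot.read_camera(n)
def ray(c,p):
    K=np.array([[c["fx"],0,c["cx"]],[0,c["fy"],c["cy"]],[0,0,1.]])
    u=cv2.undistortPoints(np.array([[p]],float),K,np.array([c["k1"],0,0,0.]))[0,0]
    P=np.array(c["pose"]);d=P[:3,:3]@[u[0],u[1],1];return P[:3,3],d/np.linalg.norm(d)
def plane(c,p,z):
    o,d=ray(c,p);return o+d*(z-o[2])/d[2]
def tri(c1,p1,c2,p2):
    o1,d1=ray(c1,p1);o2,d2=ray(c2,p2)
    s=np.linalg.lstsq(np.c_[d1,-d2],o2-o1,rcond=None)[0]
    a,b=o1+s[0]*d1,o2+s[1]*d2;return (a+b)/2,np.linalg.norm(a-b)
def project(c,X):
    P=np.linalg.inv(np.array(c["pose"]));x=P[:3,:3]@X+P[:3,3];u=x[:2]/x[2];u=u*(1+c["k1"]*(u@u))
    return np.array([c["fx"]*u[0]+c["cx"],c["fy"]*u[1]+c["cy"]])
```

Run:
```python
import cv2,numpy as np
s=cv2.imread("pics/side0.png");t=cv2.imread("pics/top0.png")
f=lambda i,x,y,w,h,k:cv2.resize(i[y:y+h,x:x+w],None,fx=k,fy=k,interpolation=cv2.INTER_CUBIC)
a=f(s,200,130,133,175,3);A=np.hstack([a[:525],f(t,250,135,100,131,4)[:525,:400]])
cv2.imwrite("pics/m1.png",A)
b=f(s,205,365,90,75,4);c=f(s,365,175,100,50,4);d=f(t,140,252,70,40,4);e=f(t,420,220,60,90,4)
M=np.zeros((560,800,3),np.uint8)
M[:300,:360]=b;M[:200,400:800]=c;M[310:470,:280]=d;M[200:560,400:640]=e
cv2.imwrite("pics/m2.png",M)
```

```text
Traceback (most recent call last):
ValueError: all the input array dimensions except for the concatenation axis must match exactly, but along dimension 0, the array at index 0 has size 525 and the array at index 1 has size 524
```

Run:
```python
import cv2,numpy as np
s=cv2.imread("pics/side0.png");t=cv2.imread("pics/top0.png")
f=lambda i,x,y,w,h,k:cv2.resize(i[y:y+h,x:x+w],None,fx=k,fy=k,interpolation=cv2.INTER_CUBIC)
a=f(s,200,130,133,175,3);A=np.hstack([a[:524],f(t,250,135,100,131,4)[:524,:400]])
cv2.imwrite("pics/m1.png",A)
b=f(s,205,365,90,75,4);c=f(s,365,175,100,50,4);d=f(t,140,252,70,40,4);e=f(t,420,220,60,90,4)
M=np.zeros((560,800,3),np.uint8)
M[:300,:360]=b;M[:200,400:800]=c;M[310:470,:280]=d;M[200:560,400:640]=e
cv2.imwrite("pics/m2.png",M)
```

```text
(no output)
```

View pics/m1.png

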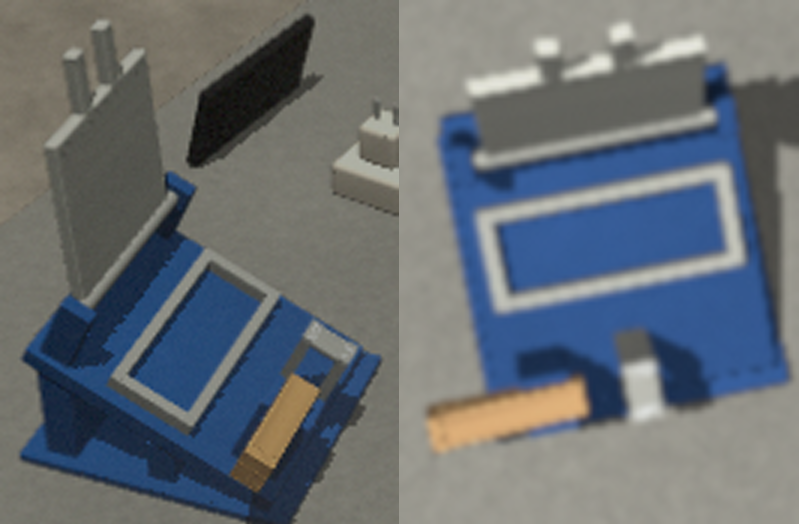

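View pics/m2.png

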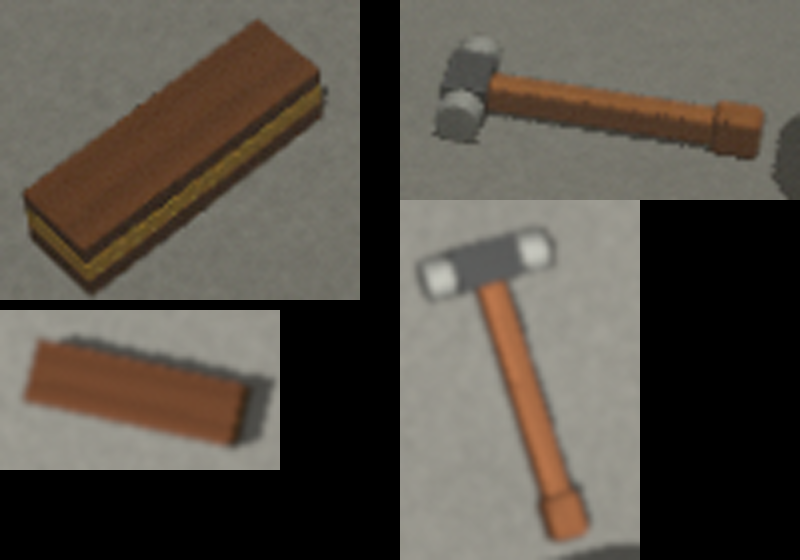

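```bash
cat >> h.py <<'E'
def sub(c,pts,w=3):
    g=cv2.cvtColor(c["image"],cv2.COLOR_RGB2GRAY);p=np.array(pts,np.float32).reshape(-1,1,2)
    q=cv2.cornerSubPix(g,p.copy(),(w,w),(-1,-1),(3,50,0.01)).reshape(-1,2);p=p.reshape(-1,2)
    bad=np.linalg.norm(q-p,axis=1)>2.5;q[bad]=p[bad];return q,bad
E
python3 - <<'E'
from h import *
np.set_printoptions(precision=4,suppress=True)
s,t=cam("side"),cam("top")
S=lambda L,ox,oy,k,mx=0,my=0:[((x-mx+.5)/k-.5+ox,(y-my+.5)/k-.5+oy) for x,y in L]
# order: (+x,+y),(+x,-y),(-x,-y),(-x,+y)
rs=S([(112,380),(208,250),(280,293),(190,430)],200,130,3); rt=S([(475,213),(728,166),(745,262),(500,310)],250,135,4,399)
bs=S([(25,195),(258,20),(320,70),(90,250)],205,365,4); bt=S([(38,340),(245,383),(235,440),(25,402)],140,252,4,0,310)
def do(a,b):
    (qa,ba),(qb,bb)=sub(s,a),sub(t,b);print(ba,bb)
    print(np.c_[qa,a,qb,b])
    r=[tri(s,x,t,y) for x,y in zip(qa,qb)]
    P=np.array([x[0] for x in r]);print(P,[round(x[1],4) for x in r]);return P
P=do(rs,rt)
M=np.array([[32,77,10],[32,-77,10],[-32,-77,10],[-32,77,10]])/1e3
def fit(M,P):
    Rm,_=R.align_vectors(P-P.mean(0),M-M.mean(0));return Rm,P.mean(0)-Rm.apply(M.mean(0))
Rm,o=fit(M,P);print("pocket",o,Rm.as_euler("ZYX",degrees=True),"edge",[np.linalg.norm(P[i]-P[i-1]) for i in range(4)])
B=do(bs,bt);print("billet top",B.mean(0),"edges",[np.linalg.norm(B[i]-B[i-1]) for i in range(4)])
for i,j in((0,1),(3,2)):
    d=B[j]-B[i];print(np.degrees(np.arctan2(d[1],d[0])))
# hammer
for z,(a,b) in ((0.024,((567,522),(492,290))),):
    q=S([a,b],420,220,4,400,200);p=[plane(t,x,z) for x in q];d=p[1]-p[0];print("handle",p,np.degrees(np.arctan2(d[1],d[0])))
hs=S([(484,48),(460,115)],365,175,4,400);print("head discs tri",)
ht=S([(440,277),(534,250)],420,220,4,400,200)
print([plane(t,x,.028) for x in ht])
kt=S([(545,497),(582,487)],420,220,4,400,200);ks=S([(716,102),(763,108)],365,175,4,400)
kn=S([(567,535)],420,220,4,400,200);print("knob end",plane(t,kn[0],.024))
# handle top centreline/near-head join
print(tri(s,S([(490,82)],365,175,4,400)[0],t,S([(511,284)],420,220,4,400,200)[0]),tri(s,S([(765,112)],365,175,4,400)[0],t,S([(588,530)],420,220,4,400,200)[0]))
E
```

```text
[False False False False] [False False False False]
[[236.4356 254.7723 237.     256.3333 268.64   187.8034 268.625  187.875 ]
 [267.6039 212.7652 269.     213.     332.0688 175.8152 331.875  176.125 ]
 [293.2325 228.1177 293.     227.3333 336.1632 199.8051 336.125  200.125 ]
 [263.6227 271.9462 263.     273.     273.8725 212.7226 274.875  212.125 ]]
[[ 0.6884  0.109   0.0826]
 [ 0.721  -0.0438  0.0793]
 [ 0.6651 -0.0562  0.0523]
 [ 0.6319  0.0971  0.0551]] [np.float64(0.0002), np.float64(0.0025), np.float64(0.0011), np.float64(0.0003)]
pocket [0.6807 0.0276 0.0583] [ 11.6915 -25.3052   1.1971] edge [np.float64(0.06398402538958634), np.float64(0.15624046588658944), np.float64(0.06334295997020643), np.float64(0.15691237910197603)]
[False False False False] [False False False False]
[[209.8396 412.6688 210.875  413.375  149.3624 258.6154 149.125  259.125 ]
 [268.8192 369.1103 269.125  369.625  200.9305 267.7916 200.875  269.875 ]
 [284.7607 383.1067 284.625  382.125  197.488  286.2618 198.375  284.125 ]
 [227.125  427.125  227.125  427.125  145.313  274.3327 145.875  274.625 ]]
[[0.5192 0.4034 0.0304]
 [0.4954 0.2757 0.0275]
 [0.4524 0.2845 0.0269]
 [0.4792 0.411  0.0311]] [np.float64(0.001), np.float64(0.0038), np.float64(0.0018), np.float64(0.002)]
billet top [0.4866 0.3436 0.029 ] edges [np.float64(0.04070626162254425), np.float64(0.1299700041343197), np.float64(0.0439394492641354), np.float64(0.12930917671096226)]
-100.55088122665886
-101.98190853052098
handle [array([ 0.4205, -0.3696,  0.024 ]), array([ 0.5652, -0.3251,  0.024 ])] 17.07898715256389
head discs tri
[array([ 0.5727, -0.2916,  0.028 ]), array([ 0.5902, -0.3511,  0.028 ])]
knob end [ 0.4125 -0.3694  0.024 ]
(array([ 0.5733, -0.3396,  0.0092]), np.float64(0.006090670932941511)) (array([ 0.4148, -0.384 ,  0.0203]), np.float64(0.0018388043071141424))
```

```bash
cat >> h.py <<'E'
PY=np.radians(12.0); PO=np.array([0.681,0.0276,0.062]) # pocket
RP=R.from_euler("ZY",[PY,-np.radians(25)])
def pk(x,y,z): return PO+RP.apply(np.array([x,y,z])/1e3)
def ipk(X): return RP.inv().apply(np.asarray(X)-PO)*1e3
def go(pos,rot):
    "remaining translation in present tool axes (mm) and rotation vector"
    o=robot.observe();C=R.from_euler("xyz",o["tool_rot"]);T=rot
    print("t",round(o["time"],2),"trans mm",np.round(C.inv().apply(np.asarray(pos)-o["tool_pos"])*1e3,1),"rotvec",np.round((C.inv()*T).as_rotvec(),3),"trans in final axes",np.round(T.inv().apply(np.asarray(pos)-o["tool_pos"])*1e3,1))
def down(yawdeg): return R.from_euler("xyz",[np.pi,0,np.radians(yawdeg)])
RT=RP*R.from_euler("ZX",[np.pi/2,np.pi])  # tool y along pocket x, tool z into bed
E
python3 - <<'E'
from h import *
np.set_printoptions(precision=4,suppress=True)
s,t=cam("side"),cam("top")
S=lambda L,ox,oy,k,mx=0,my=0:[((x-mx+.5)/k-.5+ox,(y-my+.5)/k-.5+oy) for x,y in L]
a=S([(47,150),(142,52)],200,130,3);b=S([(471,97),(703,53)],250,135,4,399)
for x,y in zip(a,b):
    X,e=tri(s,x,t,y);q=ipk(X);print("lid edge",X,e,q,"ang",np.arctan2(q[2]-38,-(q[0]-70))+ -0.016)
w=S([(428,405),(437,452),(432,428)],250,135,4,399)
for x in w: print("wedge",ipk(plane(t,x,.096)))
print(RT.as_matrix())
# billet grasp: bottom z0, tcp
bc=np.array([0.4866,0.3436,0]);
go(bc+[0,0,.025+.159+.1],down(78.7))
E
```

```text
lid edge [0.723  0.1032 0.2442] 0.0062290043218796685 [128.4783  65.2237 141.0993] ang 2.0707516198970897
lid edge [ 0.7466 -0.0221  0.246 ] 0.0030314455042308674 [126.59   -62.215  144.0205] ang 2.0450892287481164
wedge [-63.9464 127.488   67.3336]
wedge [-89.7716 127.6793  79.376 ]
wedge [-76.5533 127.8156  73.2122]
[[-0.2079  0.8865  0.4134]
 [ 0.9781  0.1884  0.0879]
 [-0.      0.4226 -0.9063]]
t 0.3 trans mm [ 580.9 -656.7  120.8] rotvec [-0.    -0.    -0.982] trans in final axes [868.8 118.2 120.5]
```

```bash
r='[[0.025,-0.0275,0,0,0,0],[0.025,-0.0275,0,0,0,0],[0.025,-0.0275,0,0,0,0],[0.025,-0.0275,0,0,0,0],[0.025,-0.0275,0,0,0,0],[0.025,-0.0275,0,0,0,0],[0.025,-0.0275,0,0,0,0],[0.025,-0.0275,0,0,0,0]]' ; echo skip
python3 drive.py '[[0.025,-0.0275,0,0,0,0],[0.025,-0.0275,0,0,0,0],[0.025,-0.0275,0,0,0,0],[0.025,-0.0275,0,0,0,0],[0.025,-0.0275,0,0,0,0],[0.025,-0.0275,0,0,0,0],[0.025,-0.0275,0,0,0,0],[0.025,-0.0275,0,0,0,0]]' 0.08 && python3 drive.py '[[0.025,-0.0275,0,0,0,0],[0.025,-0.0275,0,0,0,0],[0.025,-0.0275,0,0,0,0],[0.025,-0.0275,0,0,0,0],[0.025,-0.0275,0,0,0,0],[0.025,-0.0275,0,0,0,0],[0.025,-0.0275,0,0,0,0],[0.025,-0.0275,0,0,0,0]]' && python3 drive.py '[[0.025,-0.0275,0,0,0,0],[0.025,-0.0275,0,0,0,0],[0.025,-0.0275,0,0,0,0],[0.025,-0.0275,0,0,0,0],[0.025,-0.0275,0,0,0,0],[0.025,-0.0275,0,0,0,0],[0.025,-0.0275,0,0,0,0]]' && python3 drive.py '[[0,0,0,0,0,-0.12],[0,0,0,0,0,-0.12],[0,0,0,0,0,-0.12],[0,0,0,0,0,-0.12],[0,0,0,0,0,-0.12],[0,0,0,0,0,-0.12],[0,0,0,0,0,-0.12],[0,0,0,0,0,-0.12]]'
python3 -c "
from h import *
go(np.array([0.4866,0.3436,0])+[0,0,.023+.159],down(78.7))"
```

```text
skip
time: 0.97
tool_pos: [0.3014, -0.2038, 0.4049]
tool_rot: [3.141, -0.0, 0.391]
contact_force: [1.7, -0.9, -0.1]
opening: 0.0804
grip_force: 0.0
time: 1.63
tool_pos: [0.4023, 0.0762, 0.4049]
tool_rot: [3.141, -0.001, 0.392]
contact_force: [1.4, -0.1, 1.2]
opening: 0.0799
grip_force: 0.0
time: 2.22
tool_pos: [0.4906, 0.3209, 0.4045]
tool_rot: [3.141, 0.0, 0.392]
contact_force: [1.3, -0.4, 0.5]
opening: 0.0796
grip_force: 0.0
time: 2.88
tool_pos: [0.4904, 0.3189, 0.4045]
tool_rot: [-3.141, 0.0, 1.358]
contact_force: [-0.4, 0.3, -0.7]
opening: 0.0802
grip_force: 0.0
t 2.88 trans mm [ 23.4  -8.9 222.5] rotvec [-0.     0.    -0.016] trans in final axes [ 23.5  -8.5 222.5]
```

```bash
python3 drive.py '[[0.012,-0.0045,0.03,0,0,-0.008],[0.012,-0.0045,0.03,0,0,-0.008],[0,0,0.03,0,0,0],[0,0,0.03,0,0,0],[0,0,0.03,0,0,0],[0,0,0.03,0,0,0],[0,0,0.02,0,0,0],[0,0,0.013,0,0,0]]' && python3 drive.py '[[0,0,0,0,0,0],[0,0,0,0,0,0],[0,0,0,0,0,0],[0,0,0,0,0,0],[0,0,0,0,0,0],[0,0,0,0,0,0],[0,0,0,0,0,0],[0,0,0,0,0,0]]' 0.03 40
python3 -c "
from h import *
go(np.array([0.4866,0.3436,0])+[0,0,.191],down(78.7))"
```

```text
time: 3.55
tool_pos: [0.486, 0.3439, 0.1887]
tool_rot: [-3.138, 0.003, 1.368]
contact_force: [-0.0, -0.7, 0.3]
opening: 0.0801
grip_force: 0.0
time: 4.22
tool_pos: [0.4867, 0.3444, 0.1925]
tool_rot: [3.141, -0.001, 1.368]
contact_force: [-1.2, 0.4, 6.1]
opening: 0.0397
grip_force: 40.0
t 4.22 trans mm [-0.8  0.   1.5] rotvec [ 0.001 -0.001 -0.006] trans in final axes [-0.8  0.   1.5]
```

```bash
cat >> h.py <<'E'
TH=R.from_rotvec([-np.radians(8),0,0])  # extra lean in tool frame
E
python3 drive.py '[[0,0,-0.03,0,0,0],[0,0,-0.03,0,0,0],[0,0,-0.03,0,0,0],[0,0,-0.03,0,0,0],[0,0,-0.02,0,0,0],[0,0,-0.01,0,0,0]]'
python3 -c "
from h import *
Rt=RT*TH
print(Rt.apply([0,0,1]),RP.inv().apply(Rt.apply([0,0,1])))
go(pk(-1,0,80)-Rt.apply([0,0,.1925]),Rt)
s=cam('side');t=cam('top')
A=np.hstack([s['image'][250:480,150:450],s['image'][0:230,0:10]*0,t['image'][150:380,60:360]])
cv2.imwrite('pics/g1.png',cv2.cvtColor(A,cv2.COLOR_RGB2BGR))"
```

```text
time: 4.72
tool_pos: [0.4869, 0.3444, 0.3444]
tool_rot: [3.138, -0.002, 1.368]
contact_force: [0.5, 1.0, -3.7]
opening: 0.0401
grip_force: 40.0
[ 0.53273737  0.11323682 -0.83867057] [ 1.39173101e-01 -1.17245392e-16 -9.90268069e-01]
t 4.72 trans mm [-327.2  125.9   48.5] rotvec [-0.564  0.117 -0.401] trans in final axes [-350.2  -39.7   32.5]
```

View pics/g1.png

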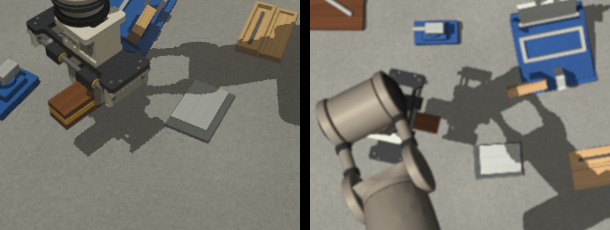

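```bash
python3 drive.py '[[0,0,0,-0.094,0.0195,-0.067],[0,0,0,-0.094,0.0195,-0.067],[0,0,0,-0.094,0.0195,-0.067],[0,0,0,-0.094,0.0195,-0.067],[0,0,0,-0.094,0.0195,-0.067],[0,0,0,-0.094,0.0195,-0.067]]' && python3 drive.py '[[-0.035,-0.005,0,0,0,0],[-0.035,-0.005,0,0,0,0],[-0.035,-0.005,0,0,0,0],[-0.035,-0.005,0,0,0,0],[-0.035,-0.005,0,0,0,0],[-0.035,-0.005,0,0,0,0],[-0.035,-0.005,0,0,0,0],[-0.035,-0.005,0,0,0,0]]' && python3 drive.py '[[-0.035,0,0,0,0,0],[-0.025,0,0,0,0,0],[-0.01,0,0,0,0,0]]'
python3 -c "
from h import *
Rt=RT*TH
go(pk(-1,0,80)-Rt.apply([0,0,.1925]),Rt)
print(robot.observe()['qpos'])"
```

```text
time: 5.32
tool_pos: [0.4859, 0.3441, 0.3388]
tool_rot: [2.571, 0.004, 1.785]
contact_force: [0.3, -1.2, -3.8]
opening: 0.0399
grip_force: 40.0
time: 5.98
tool_pos: [0.5111, 0.0618, 0.3177]
tool_rot: [2.575, 0.0, 1.781]
contact_force: [-0.5, 0.1, -4.8]
opening: 0.0397
grip_force: 40.0
time: 6.23
tool_pos: [0.5266, -0.0084, 0.318]
tool_rot: [2.574, 0.001, 1.777]
contact_force: [0.1, 0.4, -3.4]
opening: 0.0397
grip_force: 40.0
t 6.23 trans mm [ 3.2  3.8 29.1] rotvec [-0.008  0.002 -0.002] trans in final axes [ 3.1  3.6 29.2]
[-0.22171678  0.3423353   1.86703951  0.52465102  0.46089962 -0.84546359]
```

```bash
python3 drive.py '[[0.003,0.0035,0.015,-0.008,0,0],[0,0,0.015,0,0,0],[0,0,0,0,0,0]]'
python3 -c "
from h import *
Rt=RT*TH
go(pk(-1,0,80)-Rt.apply([0,0,.1925]),Rt)
go(pk(-1,0,15)-Rt.apply([0,0,.1925]),Rt)
s=cam('side');t=cam('top')
f=lambda i,x,y,w,h,k:cv2.resize(i[y:y+h,x:x+w],None,fx=k,fy=k,interpolation=cv2.INTER_CUBIC)
A=np.hstack([f(s['image'],190,100,150,210,2.5),f(t['image'],240,120,150,210,2.5)])
cv2.imwrite('pics/g2.png',cv2.cvtColor(A,cv2.COLOR_RGB2BGR))"
```

```text
time: 6.48
tool_pos: [0.5444, 0.0017, 0.2927]
tool_rot: [2.57, -0.002, 1.78]
contact_force: [-1.8, 0.2, -4.1]
opening: 0.0398
grip_force: 40.0
t 6.48 trans mm [-3.1  1.  -2.7] rotvec [-0.004 -0.001 -0.001] trans in final axes [-3.1  1.  -2.7]
t 6.48 trans mm [-3.1 -7.8 61.7] rotvec [-0.004 -0.001 -0.001] trans in final axes [-3.1 -8.  61.7]
```

View pics/g2.png

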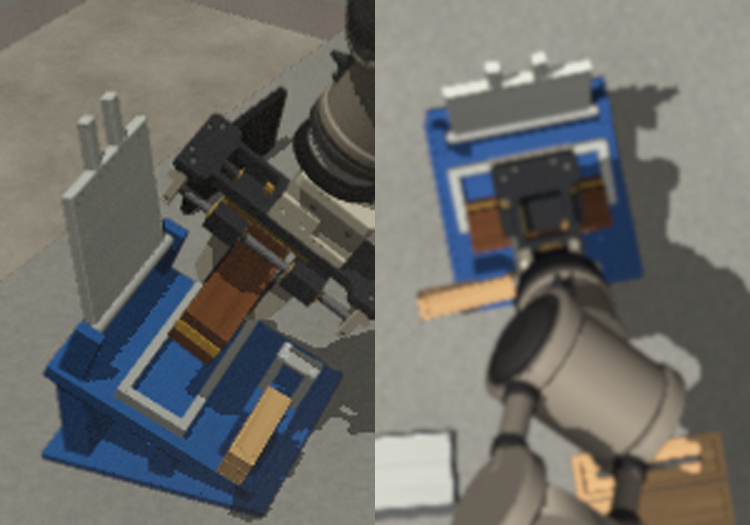

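```bash
cat >> h.py <<'E'
def on(c,p,P0,n):
    o,d=ray(c,p);return o+d*((P0-o)@n)/(d@n)
E
python3 - <<'E'
from h import *
np.set_printoptions(precision=1,suppress=True)
t=cam("top");s=cam("side")
hsv=cv2.cvtColor(t["image"],cv2.COLOR_RGB2HSV)
m=cv2.inRange(hsv,(3,110,30),(14,255,140));m[:175]=0;m[235:]=0;m[:,:415-0-0]*=1;m[:,:255]=0;m[:,350:]=0
n,l,st,c=cv2.connectedComponentsWithStats(m);print(st[1:][st[1:,4]>20])
o=robot.observe();C=R.from_euler("xyz",o["tool_rot"]);u=C.apply([0,0,1]);X=C.apply([1,0,0])
und=o["tool_pos"]+u*.1925;top=und-u*.034
print("billet est",ipk(und))
nb=-u
pts=cv2.findNonZero(m).reshape(-1,2)
P=np.array([(on(t,p,top,nb)-top)*1e3 for p in pts]);loc=C.inv().apply(P)
print("extent x",np.percentile(loc[:,0],[0,1,2,98,99,100]),"y",np.percentile(loc[:,1],[0,1,99,100]))
# rim: recheck y centre from top view, rim corners y in pocket frame
for p in [(268.6,187.8),(332.1,175.8),(336.2,199.8),(273.9,212.7)]: print(ipk(on(t,p,pk(0,0,10),RP.apply([0,0,1]))))
E
```

```text
[[323 194  11  18 139]
 [278 203  16  17 187]]
billet est [ 0.6  3.4 80.7]
extent x [-61.9 -61.5 -60.8  61.   61.5  62. ] y [-19.6 -18.4  19.6  28.8]
[30.9 78.1 10. ]
[ 29.3 -78.3  10. ]
[-32.  -78.1  10. ]
[-32.9  78.1  10. ]
```

```bash
python3 drive.py '[[-0.0031,0,0,-0.002,0,0],[0,-0.002,0.015,-0.002,0,0],[0,-0.002,0.015,0,0,0],[0,-0.002,0.015,0,0,0],[0,-0.002,0.012,0,0,0],[0,0,0.005,0,0,0],[0,0,0,0,0,0],[0,0,0,0,0,0]]'
python3 -c "
from h import *
Rt=RT*TH
go(pk(-1.5,0,3)-Rt.apply([0,0,.1925]),Rt)
o=robot.observe();print(o['contact_force'],ipk(o['tool_pos']+R.from_euler('xyz',o['tool_rot']).apply([0,0,.1925])))"
```

```text
time: 7.35
tool_pos: [0.5726, 0.0045, 0.2415]
tool_rot: [2.557, 0.001, 1.781]
contact_force: [0.9, 0.5, -3.1]
opening: 0.0396
grip_force: 40.0
t 7.35 trans mm [ 0.1 -6.  15.2] rotvec [0.009 0.001 0.001] trans in final axes [ 0.1 -5.9 15.3]
[ 0.92709147  0.48863909 -3.14942273] [ 3.8553949  -0.2588113  19.16050361]
```

```bash
python3 drive.py '[[0,-0.006,0.002,0.004,0,0],[0,0,0.004,0.004,0,0],[0,0,0.003,0,0,0],[0,0,0.003,0,0,0],[0,0,0,0,0,0],[0,0,0,0,0,0]]'
cat > st.py <<'E'
from h import *
np.set_printoptions(precision=2,suppress=True)
o=robot.observe();C=R.from_euler('xyz',o['tool_rot'])
import sys
L=float(sys.argv[1]) if len(sys.argv)>1 else .1925
print(round(o['time'],2),'F',o['contact_force'],'pt',ipk(o['tool_pos']+C.apply([0,0,L])),'toolz in pocket',RP.inv().apply(C.apply([0,0,1])))
E
python3 st.py;python3 drive.py '[[0,0,0.003,0,0,0],[0,0,0,0,0,0]]'; python3 st.py
```

```text
time: 7.85
tool_pos: [0.5743, 0.0048, 0.2278]
tool_rot: [2.565, 0.001, 1.781]
contact_force: [-0.2, 0.4, -3.4]
opening: 0.0399
grip_force: 40.0
7.85 F [-0.23  0.39 -3.37] pt [-1.95 -0.22  5.73] toolz in pocket [ 0.14 -0.   -0.99]
time: 8.02
tool_pos: [0.5759, 0.0051, 0.2255]
tool_rot: [2.565, 0.002, 1.781]
contact_force: [-1.1, -0.6, -1.1]
opening: 0.0401
grip_force: 40.0
8.02 F [-1.07 -0.65 -1.13] pt [-1.31 -0.31  3.04] toolz in pocket [ 0.14 -0.   -0.99]
```

```bash
python3 drive.py '[[0,0,0.001,0,0,0],[0,0,0,0,0,0],[0,0,0,0,0,0],[0,0,0,0,0,0]]' 0.056; python3 st.py; python3 drive.py '[[0,0,-0.02,0,0,0],[0,0,-0.03,0,0,0],[0,0,-0.03,0,0,0],[0,0,-0.03,0,0,0],[0,0,-0.03,0,0,0],[0,0,-0.03,0,0,0],[0,0,-0.03,0,0,0],[0,0,-0.02,0,0,0]]'
python3 - <<'E'
from h import *
s=cam('side');t=cam('top')
f=lambda i,x,y,w,h,k:cv2.resize(i[y:y+h,x:x+w],None,fx=k,fy=k,interpolation=cv2.INTER_CUBIC)
A=np.hstack([f(s['image'],190,100,150,210,2.5),f(t['image'],240,120,150,210,2.5)])
cv2.imwrite('pics/g3.png',cv2.cvtColor(A,cv2.COLOR_RGB2BGR))
E
```

```text
time: 8.35
tool_pos: [0.5767, 0.0052, 0.2249]
tool_rot: [2.564, 0.002, 1.781]
contact_force: [0.1, -1.2, 2.6]
opening: 0.0554
grip_force: 0.8
8.35 F [ 0.07 -1.15  2.63] pt [-0.76 -0.49  2.19] toolz in pocket [ 0.14 -0.   -0.99]
time: 9.02
tool_pos: [0.458, -0.0196, 0.4114]
tool_rot: [2.563, 0.003, 1.781]
contact_force: [1.3, 0.2, -0.1]
opening: 0.0559
grip_force: 0.0
```

View pics/g3.png

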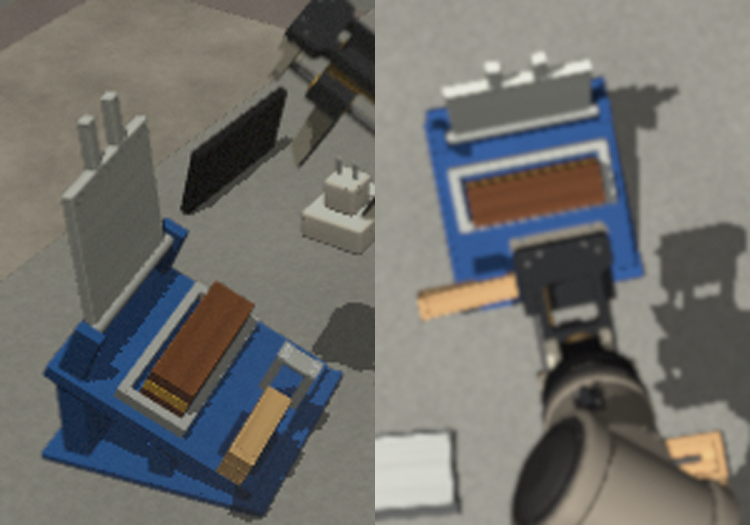

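```bash
cat > bl.py <<'E'
from h import *
np.set_printoptions(precision=1,suppress=True)
for n,sl in (("top",(170,235,260,345)),("side",(200,290,235,310))):
    c=cam(n);hsv=cv2.cvtColor(c["image"],cv2.COLOR_RGB2HSV)
    m=cv2.inRange(hsv,(3,110,40),(13,255,160));k=np.zeros_like(m);a,b,e,f=sl;k[a:b,e:f]=m[a:b,e:f]
    k=cv2.morphologyEx(k,cv2.MORPH_CLOSE,np.ones((3,3),np.uint8))
    h=max(cv2.findContours(k,0,2)[0],key=cv2.contourArea)
    r=cv2.boxPoints(cv2.minAreaRect(h)) ;q=cv2.approxPolyDP(cv2.convexHull(h),4,True).reshape(-1,2)
    print(n,cv2.contourArea(h))
    for p in q: print(p,ipk(on(c,p.astype(float),pk(0,0,34),RP.apply([0,0,1]))))
E
python3 bl.py
```

```text
top 753.0
[329 187] [  9.7 -64.2  34. ]
[330 200] [-22.5 -61.1  34. ]
[279 207] [-14.5  62.7  34. ]
[277 195] [15.5 61.5 34. ]
side 855.0
[277 213] [ 10.9 -61.4  34. ]
[290 223] [-23.9 -56.2  34. ]
[265 261] [-24.7  75.5  34. ]
[249 251] [12.3 75.3 34. ]
```

Run:
```python
from h import *
np.set_printoptions(precision=1,suppress=True)
s,t=cam("side"),cam("top")
a=[(247.2,252.8),(274.8,213.2),(291.6,220.8),(264.8,261.2)];b=[(276.4,195.2),(330,185.2),(332.4,201.2),(280,210)]
qa,qb=sub(s,a,2)[0],sub(t,b,2)[0]
print(np.c_[qa,qb])
for x,y in zip(qa,qb):
    X,e=tri(s,x,t,y);print(ipk(X),e*1e3)
for x,y in zip(a,b):
    X,e=tri(s,x,t,y);print(ipk(X),e*1e3)
A=cv2.resize(s['image'][205:280,235:305],None,fx=8,fy=8,interpolation=cv2.INTER_CUBIC)
cv2.imwrite('pics/g4.png',cv2.cvtColor(A,cv2.COLOR_RGB2BGR))
```

```text
[[247.2 252.8 276.4 195.2]
 [276.  211.9 329.4 183.5]
 [291.6 221.6 332.9 201.1]
 [264.8 261.2 279.6 210.3]]
[12.8 64.  16.1] 4.445945851300893
[ 15.6 -67.4  29. ] 2.3481932517565194
[-26.2 -67.3  30.6] 2.846516277385281
[-25.2  63.5  21.3] 2.7919256959760763
[12.8 64.  16.1] 4.445954547694408
[ 13.4 -67.3  25.9] 4.0777926355453005
[-25.3 -65.9  33.8] 2.805778586826422
[-25.1  62.4  20. ] 2.591821023466483
```

View pics/g4.png

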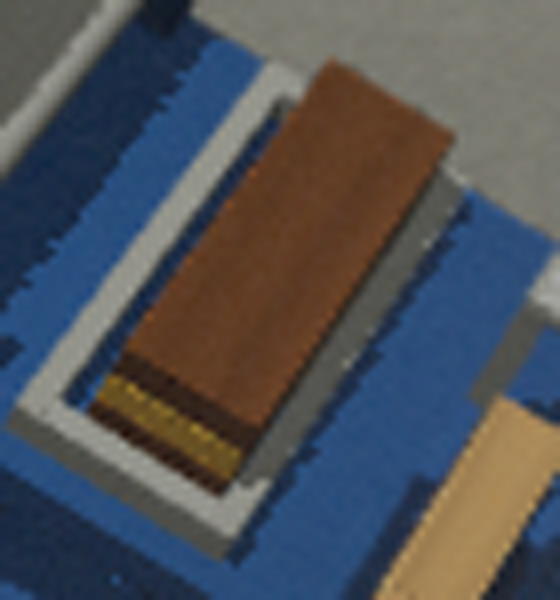

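Run:
```python
from h import *
np.set_printoptions(precision=1,suppress=True)
s,t=cam("side"),cam("top")
for th in (0,8):
  c,sn=np.cos(np.radians(th)),np.sin(np.radians(th))
  for x0 in (-24,-20):
    print(th,x0,[np.round((project(s,pk(x0+u*c-w*sn,y,u*sn+w*c))-[234.56,204.56])*8) for u,w,y in ((40,34,65),(0,34,65),(40,34,-65),(0,34,-65))])
a=[(251.1,248.4),(276.5,212.4),(291.8,222.4),(267.7,258)];b=[(276.4,195.2),(329.4,183.5),(332.9,201.1),(279.6,210.3)]
for x,y in zip(a,b):
    X,e=tri(s,x,t,y);print(ipk(X),e*1e3)
```

```text
0 -24 [array([121., 339.]), array([258., 424.]), array([329.,  50.]), array([456., 129.])]
0 -20 [array([107., 330.]), array([245., 416.]), array([316.,  42.]), array([444., 121.])]
8 -24 [array([145., 337.]), array([274., 435.]), array([352.,  47.]), array([471., 139.])]
8 -20 [array([131., 328.]), array([260., 427.]), array([339.,  39.]), array([458., 131.])]
[13.2 62.7 29.6] 1.9795032955125598
[ 14.7 -67.7  28. ] 3.5467159933176786
[-27.1 -67.6  28.4] 2.3428928251161074
[-24.7  62.6  31.1] 2.1191854434666477
```

```bash
python3 drive.py '[[0,0,0,0.07,0,0],[0,0,0,0.07,0,0],[0,0,0,0,0,0]]' 0.08; python3 st.py .178; python3 -c "
from h import *
go(pk(106,-50,185)-RT.apply([0,0,.178]),RT)"
```

```text
time: 9.67
tool_pos: [0.4597, -0.0195, 0.408]
tool_rot: [2.71, 0.001, 1.781]
contact_force: [-0.0, 0.0, -0.5]
opening: 0.0716
grip_force: 0.0
9.67 F [-0.03  0.   -0.55] pt [-59.56  -0.09 231.24] toolz in pocket [-0. -0. -1.]
t 9.67 trans mm [-50.2 164.9  45.5] rotvec [-0.004  0.     0.001] trans in final axes [-50.  164.8  46.2]
```

```bash
python3 drive.py '[[-0.01,0.033,0,0,0,0],[-0.01,0.033,0,0,0,0],[-0.01,0.033,0,0,0,0],[-0.01,0.033,0,0,0,0],[-0.01,0.033,0,0,0,0],[0,0,0.02,0,0,0],[0,0,0.02,0,0,0],[0,0,0,0,0,0]]' 0.08; python3 st.py .178
python3 - <<'E'
from h import *
print(robot.observe()["qpos"])
s=cam('side');t=cam('top')
f=lambda i,x,y,w,h,k:cv2.resize(i[y:y+h,x:x+w],None,fx=k,fy=k,interpolation=cv2.INTER_CUBIC)
A=np.hstack([f(s['image'],190,60,150,210,2.5),f(t['image'],240,90,150,210,2.5)])
cv2.imwrite('pics/g5.png',cv2.cvtColor(A,cv2.COLOR_RGB2BGR))
E
```

```text
time: 10.33
tool_pos: [0.6332, -0.0333, 0.4367]
tool_rot: [2.712, -0.003, 1.782]
contact_force: [-1.3, -0.8, 0.0]
opening: 0.0802
grip_force: 0.0
10.33 F [-1.3  -0.82  0.04] pt [103.36 -49.04 186.73] toolz in pocket [-0.01  0.   -1.  ]
[-0.21210218  0.42707054  1.33987545  0.20927014  0.98984474 -0.50396828]
```

View pics/g5.png

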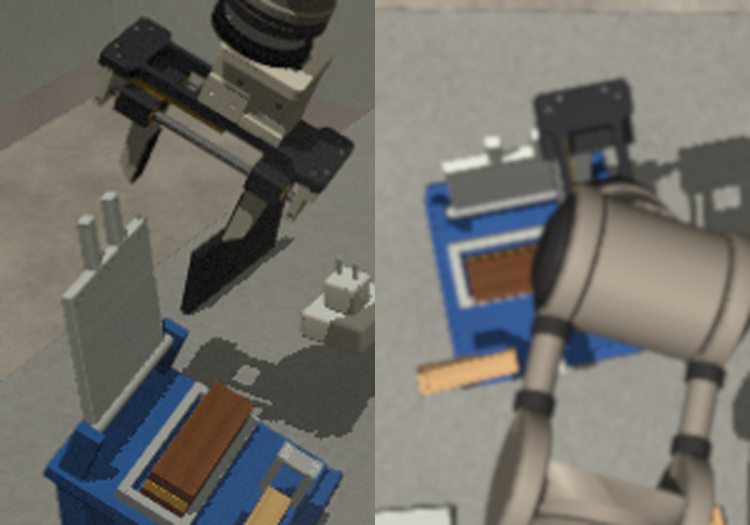

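```bash
python3 drive.py '[[0,0.003,0.015,0,0,0],[0,0,0.015,0,0,0],[0,0,0.013,0,0,0],[0,0,0.009,0,0,0],[0,0,0,0,0,0]]'; python3 st.py .178;  python3 drive.py '[[0,-0.005,0,0,0,0],[0,-0.005,0,0,0,0],[0,-0.005,0,0,0,0],[0,-0.005,0,0,0,0],[0,0,0,0,0,0]]';python3 st.py .178
```

```text
time: 10.85
tool_pos: [0.6566, -0.0284, 0.394]
tool_rot: [2.709, -0.0, 1.781]
contact_force: [-0.4, 0.0, 0.0]
opening: 0.08
grip_force: 0.0
10.85 F [-0.35  0.03  0.04] pt [107.53 -49.56 137.94] toolz in pocket [-0.  0. -1.]
time: 11.27
tool_pos: [0.6383, -0.0326, 0.3899]
tool_rot: [2.701, 0.003, 1.78]
contact_force: [2.3, 0.2, 4.0]
opening: 0.0796
grip_force: 1.6
11.27 F [2.27 0.23 4.  ] pt [ 90.08 -50.42 142.13] toolz in pocket [ 0. -0. -1.]
```

```bash
python3 drive.py '[[0,0.01,0,0,0,0],[0,0.008,0,0,0,0],[0,0.002,0.008,0,0,0],[0,0,0.008,0,0,0],[0,0,0,0,0,0]]'; python3 st.py .178;  python3 drive.py '[[0,-0.008,0,0,0,0],[0,-0.008,0,0,0,0],[0,-0.008,0,0,0,0],[0,-0.005,0,0,0,0],[0,0,0,0,0,0]]';python3 st.py .178
```

```text
time: 11.68
tool_pos: [0.6627, -0.027, 0.379]
tool_rot: [2.71, -0.0, 1.781]
contact_force: [0.3, 0.9, -0.7]
opening: 0.0799
grip_force: 0.0
11.68 F [ 0.26  0.86 -0.69] pt [106.59 -49.51 121.66] toolz in pocket [-0.  0. -1.]
time: 12.1
tool_pos: [0.6368, -0.0328, 0.3701]
tool_rot: [2.704, 0.002, 1.781]
contact_force: [0.5, -0.1, 3.4]
opening: 0.0798
grip_force: 1.7
12.1 F [ 0.46 -0.09  3.36] pt [ 79.83 -50.15 124.84] toolz in pocket [ 0. -0. -1.]
```

```bash
python3 drive.py '[[0,-0.01,-0.006,0,0,0],[0,-0.01,-0.006,0,0,0],[0,-0.01,-0.006,0,0,0],[0,-0.01,-0.005,0,0,0],[0,-0.01,0,0,0,0],[0,-0.01,0,0,0,0],[0,-0.01,0.002,0,0,0],[0,0,0,0,0,0]]'; python3 st.py .178
```

```text
time: 12.77
tool_pos: [0.5652, -0.0478, 0.358]
tool_rot: [2.709, 0.0, 1.781]
contact_force: [-0.2, -0.3, 0.4]
opening: 0.0801
grip_force: 0.0
12.77 F [-0.2  -0.28  0.4 ] pt [  7.65 -49.69 144.8 ] toolz in pocket [-0.  0. -1.]
```

```bash
python3 drive.py '[[0,-0.01,0.002,0,0,0],[0,-0.01,0.004,0,0,0],[0,-0.01,0.004,0,0,0]]'; python3 st.py .178
python3 - <<'E'
from h import *
s=cam('side');cv2.imwrite('pics/g6.png',cv2.cvtColor(s['image'],cv2.COLOR_RGB2BGR))
g=cv2.cvtColor(s['image'],cv2.COLOR_RGB2BGR);a=cv2.imread('pics/side0.png')
d=cv2.absdiff(a,g).max(2)[110:270,200:300]
# was-lid region at start that now differs: left upper plate corner ~(216,180)
print(d[65:75,18:30].mean(), d[100:110,22:32].mean(), g[175:185,218:230].mean((0,1)), a[175:185,218:230].mean((0,1)))
for an in (2.05,1.6,1.3,1.0,.8): print(an,project(s,pk(70-124*np.cos(an)+8*np.sin(an),65,38+124*np.sin(an)+8*np.cos(an))))
E
```

```text
time: 13.02
tool_pos: [0.5443, -0.0526, 0.3377]
tool_rot: [2.704, 0.002, 1.781]
contact_force: [2.4, 0.9, 0.4]
opening: 0.0798
grip_force: 1.3
13.02 F [2.43 0.94 0.38] pt [-19.58 -50.32 135.46] toolz in pocket [ 0. -0. -1.]
47.65 41.69 [113.54166667 127.575      133.90833333] [84.975      92.09166667 92.04166667]
2.05 [214.92582203 177.06247043]
1.6 [241.82736003 185.54800803]
1.3 [258.56441154 196.90415317]
1.0 [272.19406117 211.45545154]
0.8 [278.84032566 222.13809703]
```

```bash
python3 drive.py '[[0,-0.01,0.006,0,0,0],[0,-0.01,0.007,0,0,0],[0,-0.009,0.007,0,0,0],[0,-0.0065,0.009,0,0,0],[0,-0.0065,0.009,0,0,0],[0,-0.006,0.009,0,0,0]]'; python3 st.py .178; python3 drive.py '[[0,-0.003,0.009,0,0,0],[0,-0.003,0.009,0,0,0],[0,-0.002,0.008,0,0,0],[0,-0.001,0.008,0,0,0]]'; python3 st.py .178
```

```text
time: 13.57
tool_pos: [0.5214, -0.0576, 0.2744]
tool_rot: [2.705, 0.001, 1.781]
contact_force: [1.3, 0.9, 2.8]
opening: 0.0799
grip_force: 1.2
13.57 F [1.31 0.87 2.83] pt [-67.79 -50.33  88.03] toolz in pocket [ 0. -0. -1.]
time: 13.9
tool_pos: [0.5271, -0.0562, 0.239]
tool_rot: [2.707, 0.001, 1.781]
contact_force: [-2.8, -0.2, 1.3]
opening: 0.0801
grip_force: 1.2
13.9 F [-2.81 -0.18  1.28] pt [-77.63 -50.06  53.39] toolz in pocket [-0. -0. -1.]
```

Near shut; press down slowly till force rises.

```bash
python3 drive.py '[[0,0,0.004,0,0,0],[0,0,0.003,0,0,0],[0,0,0.003,0,0,0],[0,0,0,0,0,0]]'; python3 st.py .178; python3 drive.py '[[0,0,0.003,0,0,0],[0,0,0.002,0,0,0],[0,0,0,0,0,0]]'; python3 st.py .178
```

```text
time: 14.23
tool_pos: [0.5302, -0.0555, 0.2324]
tool_rot: [2.705, 0.001, 1.782]
contact_force: [-21.6, -3.4, 22.1]
opening: 0.0799
grip_force: 14.3
14.23 F [-21.59  -3.44  22.14] pt [-77.37 -50.04  46.09] toolz in pocket [-0. -0. -1.]
time: 14.48
tool_pos: [0.5305, -0.0554, 0.2313]
tool_rot: [2.703, 0.002, 1.782]
contact_force: [-57.4, -9.8, 60.6]
opening: 0.0797
grip_force: 39.9
14.48 F [-57.37  -9.8   60.56] pt [-77.1  -50.12  44.94] toolz in pocket [ 0. -0. -1.]
```

```bash
python3 drive.py '[[0,0,-0.01,0,0,0],[0,0,-0.03,0,0,0],[0,0,-0.03,0,0,0],[0,0,-0.03,0,0,0],[0,0,-0.03,0,0,0],[0,0,0,0,0,0]]' 0.06;python3 bl.py | head -1
python3 -c "
from h import *
g=np.array([.5432,-.3329,.022+.159])
go(g+[0,0,.12],down(16.8));print(robot.observe()['qpos'])
s=cam('side');t=cam('top')
f=lambda i,x,y,w,h,k:cv2.resize(i[y:y+h,x:x+w],None,fx=k,fy=k,interpolation=cv2.INTER_CUBIC)
A=np.hstack([f(s['image'],190,140,150,190,2.6),f(t['image'],240,130,150,190,2.6)])
cv2.imwrite('pics/g7.png',cv2.cvtColor(A,cv2.COLOR_RGB2BGR))"
```

```text
time: 14.98
tool_pos: [0.4794, -0.0667, 0.3493]
tool_rot: [2.698, 0.006, 1.78]
contact_force: [1.7, -0.3, 1.1]
opening: 0.0597
grip_force: 0.0
t 15.03 trans mm [-273.5  -14.2   45.8] rotvec [ 0.36  -0.324  1.462] trans in final axes [-16.1 273.3  46.2]
[-0.3636368   0.24654448  1.8806469   0.37667987  0.66907066 -0.83066679]Traceback (most recent call last):
  File "bl.py", line 7, in <module>
    h=max(cv2.findContours(k,0,2)[0],key=cv2.contourArea)
ValueError: max() iterable argument is empty
```

```bash
python3 drive.py '[[0,0,0,0.028,-0.025,0.1125],[0,0,0,0.028,-0.025,0.1125],[0,0,0,0.028,-0.025,0.1125],[0,0,0,0.028,-0.025,0.1125],[0,0,0,0.028,-0.025,0.1125],[0,0,0,0.028,-0.025,0.1125],[0,0,0,0.028,-0.025,0.1125]]' && python3 drive.py '[[0,0,0,0.028,-0.025,0.1125],[0,0,0,0.028,-0.025,0.1125],[0,0,0,0.028,-0.025,0.1125],[0,0,0,0.028,-0.025,0.1125],[0,0,0,0.028,-0.025,0.1125],[0,0,0,0.028,-0.025,0.1125],[0,0,0,0,0,0]]' && python3 drive.py '[[-0.002,0.034,0,0,0,0],[-0.002,0.034,0,0,0,0],[-0.002,0.034,0,0,0,0],[-0.002,0.034,0,0,0,0],[-0.002,0.034,0,0,0,0],[-0.002,0.034,0,0,0,0],[-0.002,0.034,0,0,0,0],[-0.002,0.034,0,0,0,0]]'
python3 -c "
from h import *
g=np.array([.5432,-.3329,.022+.159])
go(g,down(16.8))"
```

```text
time: 15.72
tool_pos: [0.4798, -0.066, 0.3424]
tool_rot: [2.951, -0.08, 0.973]
contact_force: [-0.4, -0.6, 0.0]
opening: 0.0599
grip_force: 0.0
time: 16.3
tool_pos: [0.48, -0.0662, 0.3424]
tool_rot: [-3.132, 0.012, 0.29]
contact_force: [-0.7, 0.6, -0.2]
opening: 0.06
grip_force: 0.0
time: 16.97
tool_pos: [0.5433, -0.3329, 0.3409]
tool_rot: [-3.134, 0.009, 0.298]
contact_force: [1.0, -0.6, 0.2]
opening: 0.0601
grip_force: 0.0
t 16.97 trans mm [  1.3   1.1 159.9] rotvec [-0.007  0.009  0.004] trans in final axes [-1.000e-01 -0.000e+00  1.599e+02]
```

```bash
python3 drive.py '[[0.001,0.001,0.03,-0.007,0.009,0.004],[0,0,0.03,0,0,0],[0,0,0.03,0,0,0],[0,0,0.03,0,0,0],[0,0,0.025,0,0,0],[0,0,0.012,0,0,0],[0,0,0.002,0,0,0],[0,0,0,0,0,0]]' && python3 drive.py '[[0,0,0,0,0,0],[0,0,0,0,0,0],[0,0,0,0,0,0],[0,0,0,0,0,0],[0,0,0,0,0,0],[0,0,0,0,0,0]]' 0.01 60
python3 -c "
from h import *
g=np.array([.5432,-.3329,.022+.159])
go(g,down(16.8))"
```

```text
time: 17.63
tool_pos: [0.5441, -0.3319, 0.1828]
tool_rot: [-3.141, -0.0, 0.291]
contact_force: [-0.7, 0.4, 1.1]
opening: 0.0602
grip_force: 0.0
time: 18.13
tool_pos: [0.544, -0.332, 0.1842]
tool_rot: [3.14, -0.001, 0.289]
contact_force: [1.1, -0.2, -0.1]
opening: 0.0245
grip_force: 0.0
t 18.13 trans mm [-1.   0.6  3.2] rotvec [ 0.001 -0.001 -0.004] trans in final axes [-1.   0.6  3.2]
```

```bash
python3 drive.py '[[0,0,0.002,0,0,0],[0,0,0,0,0,0],[0,0,0,0,0,0],[0,0,0,0,0,0],[0,0,0,0,0,0]]' && python3 drive.py '[[0,0,-0.02,0,0,0],[0,0,-0.03,0,0,0],[0,0,-0.03,0,0,0],[0,0,-0.03,0,0,0],[0,0,-0.03,0,0,0],[0,0,-0.03,0,0,0],[0,0,-0.02,0,0,0],[0,0,0,0,0,0]]'
```

```text
time: 18.55
tool_pos: [0.5441, -0.3322, 0.1822]
tool_rot: [3.14, -0.001, 0.289]
contact_force: [-0.3, 0.3, 5.1]
opening: 0.0177
grip_force: 60.0
time: 19.22
tool_pos: [0.5442, -0.3322, 0.3759]
tool_rot: [3.135, -0.005, 0.289]
contact_force: [-0.0, -0.3, -3.3]
opening: 0.0176
grip_force: 60.0
```

```bash
cat >> h.py <<'E'
RH=down(12.0)
def ham(y,dx=0,dz=0): # TCP for hammer -y face at pocket y (mm)
    h=pk(-80,y+40,60); return h-RH.apply([.039,0,0])+[0,0,.1822-.014]+RP.apply([dx/1e3,0,0])*[1,1,0]+[0,0,dz/1e3]
E
python3 -c "
from h import *
print(pk(-80,127.5,60),ham(165))
go(ham(165)+[0,0,.12],RH)"
```

```text
[0.55876805 0.13196722 0.08256901] [0.50450714 0.19966511 0.25076901]
t 19.22 trans mm [ 113.7 -521.1    2.1] rotvec [ 0.007 -0.005  0.08 ] trans in final axes [  71.8 -528.4    5.2]
```

```bash
python3 drive.py '[[0.007,-0.035,0,0,0,0],[0.007,-0.035,0,0,0,0],[0.007,-0.035,0,0,0,0],[0.007,-0.035,0,0,0,0],[0.007,-0.035,0,0,0,0],[0.007,-0.035,0,0,0,0],[0.007,-0.035,0,0,0,0],[0.007,-0.035,0,0,0,0]]' && python3 drive.py '[[0.007,-0.035,0,0,0,0],[0.007,-0.035,0,0,0,0],[0.007,-0.035,0,0,0,0],[0.007,-0.035,0,0,0,0],[0.007,-0.035,0,0,0,0],[0.007,-0.035,0,0,0,0],[0.007,-0.031,0,0,0,0],[0,0,0,0.007,-0.005,0.08]]'  && python3 drive.py '[[0,0,0,0,0,0],[0,0,0,0,0,0]]'
python3 -c "
from h import *
go(ham(165),RH)"
```

```text
time: 19.88
tool_pos: [0.5166, -0.0458, 0.369]
tool_rot: [-3.14, 0.003, 0.289]
contact_force: [1.5, 1.8, -3.3]
opening: 0.0175
grip_force: 60.0
time: 20.55
tool_pos: [0.4942, 0.2022, 0.3688]
tool_rot: [-3.133, 0.008, 0.214]
contact_force: [-1.0, -0.5, -3.2]
opening: 0.0176
grip_force: 60.0
time: 20.72
tool_pos: [0.4954, 0.1974, 0.3694]
tool_rot: [-3.136, 0.008, 0.212]
contact_force: [-0.5, 0.2, -4.5]
opening: 0.0174
grip_force: 60.0
t 20.72 trans mm [ 10.4   0.4 118.5] rotvec [-0.005  0.008  0.002] trans in final axes [  9.4  -0.3 118.6]
```

```bash
python3 drive.py '[[0.009,0,0.02,-0.005,0.008,0],[0,0,0.025,0,0,0],[0,0,0.025,0,0,0],[0,0,0.02,0,0,0],[0,0,0.018,0,0,0],[0,0,0.01,0,0,0],[0,0,0,0,0,0]]'
python3 -c "
from h import *
go(ham(165),RH)
s=cam('side');t=cam('top')
f=lambda i,x,y,w,h,k:cv2.resize(i[y:y+h,x:x+w],None,fx=k,fy=k,interpolation=cv2.INTER_CUBIC)
A=np.hstack([f(s['image'],210,190,100,145,4),f(t['image'],240,135,100,145,4)])
cv2.imwrite('pics/g8.png',cv2.cvtColor(A,cv2.COLOR_RGB2BGR))"
```

```text
time: 21.3
tool_pos: [0.5042, 0.1983, 0.2505]
tool_rot: [-3.141, 0.002, 0.209]
contact_force: [-0.3, 0.2, -2.5]
opening: 0.0171
grip_force: 60.0
t 21.3 trans mm [ 0.6 -1.3 -0.2] rotvec [-0.001  0.002 -0.001] trans in final axes [ 0.6 -1.3 -0.2]
```

View pics/g8.png

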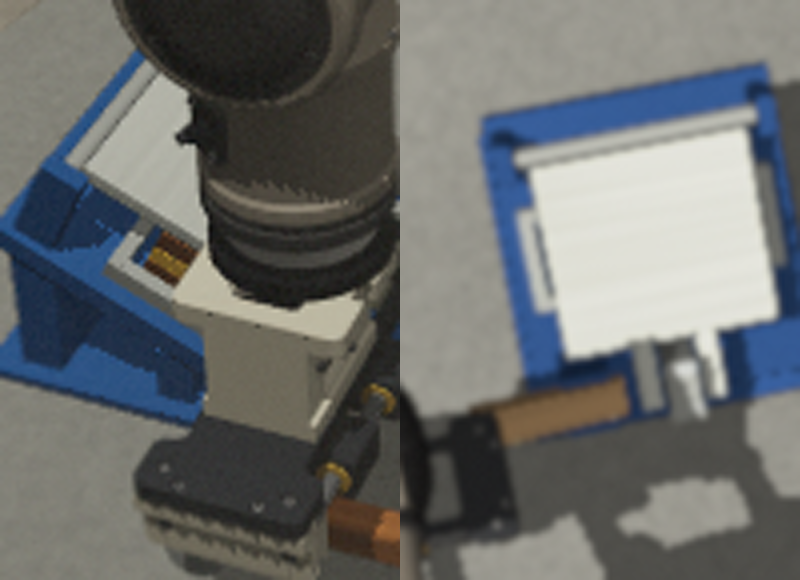

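```bash
python3 drive.py '[[0,0.015,0,0,0,0],[0,0.018,0,0,0,0],[0,0.018,0,0,0,0]]'; python3 drive.py '[[0,-0.012,0,0,0,0],[0,0,0,0,0,0]]'; python3 drive.py '[[0,0.014,0,0,0,0],[0,0.014,0,0,0,0]]'; python3 -c "
from h import *
go(ham(83),RH)"
```

```text
time: 21.65
tool_pos: [0.5156, 0.1498, 0.2547]
tool_rot: [-3.139, -0.006, 0.211]
contact_force: [-1.9, 7.3, -2.4]
opening: 0.0178
grip_force: 60.0
time: 21.82
tool_pos: [0.5132, 0.1617, 0.2547]
tool_rot: [-3.14, -0.006, 0.208]
contact_force: [-0.3, -0.2, -2.6]
opening: 0.0174
grip_force: 60.0
time: 21.98
tool_pos: [0.5185, 0.1351, 0.2543]
tool_rot: [-3.139, -0.005, 0.212]
contact_force: [-0.8, 5.3, -1.4]
opening: 0.0175
grip_force: 60.0
t 21.98 trans mm [-0.4 16.   3.4] rotvec [-0.002 -0.005  0.002] trans in final axes [-0.3 16.   3.5]
```

```bash
python3 drive.py '[[0,-0.012,0.003,0,0,0],[0,0,0,0,0,0]]'; python3 drive.py '[[0,0.012,0,0,0,0],[0,0.012,0,0,0,0]]'; python3 -c "
from h import *
go(ham(83),RH)"; python3 drive.py '[[0,0.003,0,0,0,0],[0,0.003,0,0,0,0]]'; python3 -c "
from h import *
go(ham(83),RH)"
```

```text
time: 22.15
tool_pos: [0.5159, 0.147, 0.2506]
tool_rot: [-3.14, -0.004, 0.21]
contact_force: [-0.4, 0.7, -2.9]
opening: 0.0179
grip_force: 60.0
time: 22.32
tool_pos: [0.5209, 0.1231, 0.2504]
tool_rot: [-3.14, -0.004, 0.212]
contact_force: [-1.5, 5.6, -1.6]
opening: 0.0173
grip_force: 60.0
t 22.32 trans mm [-0.1  3.7 -0.3] rotvec [-0.002 -0.004  0.003] trans in final axes [-0.1  3.7 -0.3]
time: 22.48
tool_pos: [0.5214, 0.1184, 0.2504]
tool_rot: [-3.134, -0.002, 0.209]
contact_force: [-8.2, 31.1, 2.3]
opening: 0.0179
grip_force: 60.6
t 22.48 trans mm [ 0.3 -1.  -0.4] rotvec [-0.008 -0.002 -0.001] trans in final axes [ 0.3 -1.  -0.4]
```

```bash
python3 drive.py '[[0,0.002,0,0,0,0],[0,0,0,0,0,0]]'; python3 -c "
from h import *
go(ham(83),RH)"; python3 drive.py '[[0,-0.03,0,0,0,0],[0,-0.035,0,0,0,0],[0,-0.035,0,0,0,0],[0,0,-0.02,0,0,0],[0,0,0,0,0,0]]'
python3 - <<'E'
from h import *
np.set_printoptions(precision=1,suppress=True)
for n in("top","side"):
    c=cam(n);h=cv2.cvtColor(c["image"],cv2.COLOR_RGB2HSV);m=cv2.inRange(h,(10,70,110),(20,200,255))
    k=np.zeros_like(m);a,b,e,f=(215,255,245,325) if n=="top" else (220,310,255,325);k[a:b,e:f]=m[a:b,e:f]
    q=[ipk(plane(c,p.astype(float),.096)) for p in cv2.findNonZero(k).reshape(-1,2)];q=np.array(q)
    print(n,len(q),np.percentile(q[:,1],[0,2,98,100]))
    cv2.imwrite(f"pics/w{n}.png",cv2.cvtColor(c["image"],cv2.COLOR_RGB2BGR))
E
```

```text
time: 22.65
tool_pos: [0.5214, 0.118, 0.2505]
tool_rot: [-3.132, -0.002, 0.21]
contact_force: [-7.2, 29.8, 1.4]
opening: 0.0176
grip_force: 60.6
t 22.65 trans mm [ 0.4 -1.4 -0.3] rotvec [-0.01  -0.002  0.001] trans in final axes [ 0.4 -1.4 -0.3]
time: 23.07
tool_pos: [0.5026, 0.2136, 0.2728]
tool_rot: [-3.141, -0.009, 0.212]
contact_force: [1.4, 0.9, -3.1]
opening: 0.0176
grip_force: 60.0
top 207 [11.6 13.1 79.  80.4]
side 4 [122.2 122.4 184.  184.1]
```

```bash
python3 drive.py '[[0,-0.03,0,0,0,0],[0.005,-0.03,0,0,0.005,0],[0.005,-0.035,0,0,0.004,0],[0.005,-0.03,0,0,0,0],[0,0,0.02,0,0,0],[0,0,0.02,0,0,0],[0,0,0.02,0,0,0],[0,0,0,0,0,0]]'; python3 drive.py '[[0,0,0.015,0,0,0],[0,0,0.008,0,0,0],[0,0,0.003,0,0,0],[0,0,0,0,0,0]]'
```

```text
time: 23.83
tool_pos: [0.4907, 0.3357, 0.2056]
tool_rot: [3.14, -0.004, 0.208]
contact_force: [-1.4, -0.7, -4.3]
opening: 0.0175
grip_force: 60.0
time: 24.17
tool_pos: [0.492, 0.3372, 0.1841]
tool_rot: [-3.141, -0.011, 0.208]
contact_force: [0.1, -0.6, -3.1]
opening: 0.0176
grip_force: 60.0
```

```bash
python3 drive.py '[[0,0,0.002,0,0.006,0],[0,0,0,0,0,0]]';python3 drive.py '[[0,0,0.001,0,0,0],[0,0,0,0,0,0]]'
```

```text
time: 24.33
tool_pos: [0.4922, 0.3379, 0.1833]
tool_rot: [-3.14, -0.02, 0.209]
contact_force: [1.3, 0.0, 0.4]
opening: 0.0176
grip_force: 60.0
time: 24.5
tool_pos: [0.4922, 0.3381, 0.1825]
tool_rot: [-3.14, -0.021, 0.209]
contact_force: [2.0, -0.2, 1.4]
opening: 0.0174
grip_force: 60.0
```

```bash
python3 drive.py '[[0,0,0,0,-0.01,0],[0,0,0,0,0,0],[0,0,0,0,0,0],[0,0,0,0,0,0],[0,0,0,0,0,0],[0,0,0,0,0,0]]' 0.05; python3 drive.py '[[0,0,-0.01,0,0,0],[0,0,-0.03,0,0,0],[0,0,-0.04,0,0,0],[0,0,-0.04,0,0,0],[0,0,-0.03,0,0,0],[0,0,0,0,0,0],[0,0,0,0,0,0],[0,0,0,0,0,0]]'
python3 - <<'E'
from h import *
np.set_printoptions(precision=3,suppress=True)
c=cam("side");im=c["image"];h=cv2.cvtColor(im,cv2.COLOR_RGB2HSV)
m=cv2.inRange(h,(3,120,60),(14,255,255));k=np.zeros_like(m);k[340:470,180:380]=m[340:470,180:380]
r=cv2.minAreaRect(cv2.findNonZero(k));print(cv2.countNonZero(k),r,[plane(c,p,.014)[:2] for p in cv2.boxPoints(r)])
# bystander drift: compare first/last top view template matches
a=cv2.imread("pics/top0.png");t=cv2.cvtColor(cam("top")["image"],cv2.COLOR_RGB2BGR)
for n,(x,y,w,hh) in dict(anvil=(158,165,57,34),adapter=(408,165,45,38),case=(316,290,72,52),plates=(220,287,58,46)).items():
    res=cv2.matchTemplate(t[y-12:y+hh+12,x-12:x+w+12],a[y:y+hh,x:x+w],cv2.TM_CCOEFF_NORMED);_,v,_,l=cv2.minMaxLoc(res);print(n,v,l[0]-12,l[1]-12)
E
```

```text
time: 25.0
tool_pos: [0.4918, 0.338, 0.1815]
tool_rot: [-3.141, -0.009, 0.209]
contact_force: [0.4, -0.7, 1.0]
opening: 0.0489
grip_force: 0.0
time: 25.67
tool_pos: [0.4902, 0.3374, 0.3313]
tool_rot: [-3.141, -0.008, 0.209]
contact_force: [-0.3, -1.0, -0.1]
opening: 0.0497
grip_force: 0.0
1279 ((277.6710205078125, 407.0705871582031), (97.4278564453125, 17.380523681640625), 18.853158950805664) [array([0.519, 0.357]), array([0.533, 0.324]), array([0.364, 0.294]), array([0.355, 0.326])]
anvil 0.9998664855957031 0 0
adapter 0.9998559355735779 0 0
case 0.3499523103237152 0 0
plates 0.7620614767074585 0 0
```

Hammer is lying on the bench (handle from about x 0.36 to 0.52, y 0.31 to 0.34), clear of the press; the wedge reads as home and the bystanders are unmoved (the arm hides part of the case and plates).

```bash
python3 -c "
from cell import robot
print(robot.hand_in())"
```

```text
the job is handed in; nothing more can be done
None
```

I handed in the job at about 26 s with all steps done: billet flat in the pocket, lid shut, wedge tapped to its stop, and hammer on the bench clear of the press. The anvil and adapter checked unmoved, the arm partly hid the case and plates, and the hand-in returned no verdict.

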